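# Draw a ring mould into line with a taper drift and latch it

## Task

The swivelling upper plate of the ring mould stands a few millimetres out of line. Take the tapered drift with the red cap from the wooden rack and drive it down through the plate's hole into the hole of the block below, so that the taper itself draws the plate into line, until the drift's collar sits fully home on the plate. Then swing the brass latch arm over the plate as far as it goes, leave the drift standing in the mould, and do not disturb the other things on the bench.

Things in the scene. Friction and masses are not known exactly. Their poses are not given: they have to be found in the camera images.
- mould: Fixed dark-steel mould block, 160 (x) x 250 (y) x 46 mm high. Origin at the centre of its underside on the bench; z up. On it: the aluminium plate, pivoting on a steel screw at (0,-85) mm, and the brass latch, pivoting on a vertical pin at (60,-30) mm in this frame. The drift's hole goes right through it at (0,45) mm.
- mould_hole (a point): Centre of the mouth of the block's hole, on the block's top face (46 mm above the bench), under the plate and partly covered by it. The hole is 15 mm wide and 46 mm deep (through), with a small chamfer. Does not move.
- plate_hole (a point): Centre of the upper mouth of the plate's hole, on the plate's top face, 58 mm above the bench. The hole is 15 mm wide and goes through the 12 mm plate. It lies 130 mm from the plate's pivot and starts 4.7 to 7.2 mm off the block's hole in the block's -x direction. The plate turns stiffly (about 5.5 N sideways at the hole).
- plate (a joint): Angle of the 70 x 190 x 12 mm aluminium plate about its vertical pivot, rad; 0 is in line (its hole exactly above the block's hole), positive is counter-clockwise from above. It turns freely either way to 0.07 and stays where left. Starts at 0.036 to 0.055.
- drift_grip (a point): Middle of the drift's round handle, 24 mm across, which runs from 25 mm below this point to 25 mm above, then the red cap to 29 mm above. The drift stands upright in one of the rack's three places: pale wooden handle, red cap. z points from tip to handle. The collar's underside lies 29 mm below this point, the tip 81 mm below. Fully home, this point is 87 mm above the bench.
- drift_tip (a point): Centre of the flat tip (6 mm across) at the drift's lower end, 81 mm below the middle of the handle. In the rack it is hidden inside the hole, 10 mm above the bench; fully home in the mould it is 6 mm above the bench.
- latch (a joint): Angle of the brass latch arm about its vertical pivot, rad; 0: arm points along the block's -y, beside the plate; it grows clockwise from above to 1.57, where the arm points along the block's -x, across the plate, and stops. Stays where left; light (about 1.5 N at the post). Starts at 0 to 0.35.
- latch_post (a point): Middle (by height) of the upright black grip post at the free end of the latch arm: round, 16 mm across, from 21 mm below this point (the arm's top) to 21 mm above; 57 mm from the latch's pivot; 90 mm above the bench. The arm swings just above the plate.
- latch_hinge (a point): The latch's vertical pivot axis, at the underside of the arm, 59.5 mm above the bench. Does not move.
- rack: Fixed wooden rack, 90 (x) x 220 (y) x 62 mm high, origin at the centre of its underside. Three 18 mm holes along its y axis, 75 mm apart, hold the drift and two punches by their collars, which rest on its top.
- punch_dark_grip (a point): Middle of the handle of a bystander punch (dark wooden handle, steel cap), same outer size as the drift. Leave it in the rack.
- punch_black_grip (a point): Middle of the handle of a bystander punch (black handle, blue cap), same outer size as the drift. Leave it in the rack.
- bowl: White bowl, 110 mm across, 45 mm high; origin under its centre. Bystander.
- band: Small brass ring band, 22 mm across, 8 mm high; origin under its centre. Bystander.
- hammer: Small hammer lying down, 240 mm long; origin under it. Bystander.
- graver: Graver with a pale wooden handle lying down, 150 mm long; origin under it. Bystander.
- loupe: Black loupe, 38 mm across, 30 mm high; origin under its centre. Bystander.
- jar: Amber glass jar with a green lid, 56 mm across, 65 mm high; origin under its centre. Bystander.
- drift: The drift, a hand tool 110 mm long, about 0.12 kg; origin at its tip, z up towards the handle. From the tip: a 36 mm steel taper growing from 6 to 14 mm across, 16 mm of straight 14 mm shank, a brass collar 30 mm across and 4 mm thick, a pale 50 mm wooden handle 24 mm across, a 4 mm red cap.

How it is judged:
On the way, in this order (a step that is already met when the one before it is completed fails the run):
1. the drift's tip is down inside the plate's hole while the plate is still out of line (value of joint plate above 0.022 rad and z of drift_tip in the frame of mould below 0.056 m and horizontal distance between drift_tip and plate_hole below 0.0075 m).
2. the drift is fully home and the plate in line, the latch still open (z of drift_grip in the frame of mould between 0.083 and 0.0895 m and horizontal distance between drift_tip and mould_hole below 0.003 m and angle between the z axis of drift_grip and the z axis of mould, either way round below 0.06 rad and value of joint plate between -0.018 and 0.018 rad and value of joint latch below 0.8 rad), for 0.1 s.
3. the latch arm is over the plate (value of joint latch above 1.4 rad), for 0.1 s.
At the end, for the whole second after the job is handed in: The drift stands released and at rest in the mould, upright within 0.06 rad, its tip within 3 mm of the block hole's axis and its collar within 2.5 mm of the plate; the plate is within 0.018 rad (2.3 mm at the hole) of in line; the latch is past 1.4 rad of its 1.57 (z of drift_grip in the frame of mould between 0.083 and 0.0895 m and horizontal distance between drift_tip and mould_hole below 0.003 m and angle between the z axis of drift_grip and the z axis of mould, either way round below 0.06 rad and value of joint plate between -0.018 and 0.018 rad and value of joint latch above 1.4 rad and linear speed of drift below 0.02 m/s); the robot touches nothing.
It fails at once if a bystander is moved more than 30 mm (distance of any of punch_dark_grip, punch_black_grip, bowl, band, hammer, graver, loupe, jar from where it was at the start of the episode above 0.03 m).
It also fails if it takes over 59 s, if anything falls off the work surface, if the arm or the gripper's body presses on something with over 40 N, if the wrist force passes 120 N, or if a joint passes its speed limit or range.

## Robot

A 6-joint arm with a two-finger parallel gripper is mounted at the origin on the work surface. World frame = base frame: x ahead of the robot, y to its left, z up, the work surface at z = 0. Lengths are in m, angles in rad, forces in N, time in s.
With the tool pointing down it reaches from about 0.275 to 0.85 m from the base axis. Payload 19 kg.
Tool frame: the origin (TCP) lies at the very end of the fingers, on their centre line; the grasp point (between the pads) lies 19 mm behind it (arm.grasp_offset is the distance from the TCP to the grasp point, in m); z points along the fingers, y is the line along which they close (so a half turn about z gives the same grasp; the last joint's range is limited). The gripper opens to 85 mm and grips with 20 to 120 N. Pads are 22 mm wide; open, the fingers measure 114 mm over their backs; the gripper's body (76 mm by 85 mm) begins 54 mm behind the grasp point. The pads swing forward as they close: fully open they stand 13 mm farther back than shut.
Start: joints at [-0.134, 0.15, 1.437, -0, 1.554, -0.134], TCP at [0.575, -0, 0.2] pointing down, gripper open.
Joint ranges: [-2.8, 2.8], [-0.68, 2.1], [0.12, 2.68], [-1.39, 4.53], [0.16, 2.79], [-2.81, 2.81]. Speed limits (rad/s): [1.89, 1.89, 2.22, 3.01, 3.01, 3.01].

## Interface

Orientations are given as a unit quaternion [w, x, y, z].
In Python, from cell import arm gives the robot as it stands.
- The arm moves only by the shell command python3 -m creep 'ROWS' [FORCE]. ROWS is text: rows parted by semicolons, each of 5 numbers parted by spaces: the shift along the tool's x, y, z in units of 30 mm (1.0 is 30 mm), then the turn about the tool's z in degrees, then the opening, from 0 (shut) to 1 (fully open). A call has 1 to 10 rows; each row is the pose to reach, as a shift and turn from the pose commanded when the call began, along the tool's axes at that moment; what a row does not reach only later rows make up. A row lasts 1/10 s, in which the tool goes at most 50 mm and 8.59 degrees, less where a joint would pass 70% of its speed; a pose out of reach is approached as far as the arm can. A call with a gripper value outside its range is refused whole. The fingers move at their own pace and stop on an object; FORCE is the grip in N (left out, the last holds). Time passes only in rows, so rows that repeat a pose let the fingers close. It gives the time, the measured TCP pose, the force, the opening and the grip force at its end, in the units of the state.
- arm.sense(): the state, without advancing time (a new reading comes with each control period).
- arm.read_camera(name): name is "scene" or "side" or "wrist"; returns the picture (384x512x3 uint8, blue, green, red); there is no depth.
- arm.camera_model(name): a dict with "fx", "fy", "cx", "cy" (pixels), "R" (3x3) and "t" (3): a world point X has camera coordinates R X + t; the wrist camera has in their place "T_tool_cam" (4x4, takes a point from camera to tool coordinates, whose origin is the TCP and whose axes are the flange's). Camera axes: x right, y down, z forward; pixel columns grow to the right and rows downward; lengths in m; the calibration is good to about 2 mm. A picture is of the moment at which its call begins: read the wrist's pose just before it. camera_model takes no time and is no camera call.
- arm.job_done(): hands the job in; it is judged then, once.
The state is a dict: "time_s": time; "joints": joint angles; "joint_velocities": joint speeds; "joint_torque": joint torques, N m; "eef_pos": TCP position; "tool_rot": TCP orientation; "force": force on the tool from outside, world axes, zero at the start; "moment": the same for the moment, N m; "width": opening from 0.0 (shut) to 1.0 (fully open); "grasp_force": force on a finger pad.
Only numpy, scipy, OpenCV 4.12 (cv2) and the standard library are available. Lean on these libraries where they do the work, as an engineer would, in place of code of your own. Each camera call takes 0.05 s, during which the arm holds its last target. There are 200 camera calls.

## Working session

There is one attempt and no reset: what is moved stays moved. The work goes in short steps, Python scripts to look and compute and a shell command to move; the robot and the scene stay as the last step left them, time stands still between calls to the robot, and variables do not carry over. Pictures are saved under pics/ and viewed, at most 10 in all, crops included, and the job is handed in when it is done.

```bash
ls; mkdir -p pics; python3 - <<'E'
from cell import arm
import cv2,numpy as np
s=arm.sense();print(s['time_s'],s['eef_pos'],s['tool_rot'],s['force'],s['width'])
a=arm.read_camera("scene");b=arm.read_camera("side")
cv2.imwrite('pics/scene0.png',a);cv2.imwrite('pics/side0.png',b)
w=arm.read_camera("wrist");cv2.imwrite('pics/wrist0.png',w)
np.set_printoptions(precision=4,suppress=True)
for n in("scene","side","wrist"):print(n,arm.camera_model(n))
E
```

```text
pics
0.0 [5.74720418e-01 2.25517559e-05 1.99194172e-01] [-4.70325307e-04  7.07114715e-01  7.07098599e-01 -3.60279269e-04] [ 0.07620238  0.18737554 -0.44435574] 0.9990377944234234
scene {'fx': 401.18066722568597, 'fy': 401.18066722568597, 'cx': 254.19460075095128, 'cy': 186.0049552989163, 'R': array([[ 0.5548,  0.8319,  0.0131],
       [ 0.55  , -0.3549, -0.756 ],
       [-0.6243,  0.4266, -0.6544]]), 't': array([-0.3437, -0.2656,  1.8047])}
side {'fx': 415.49350153393647, 'fy': 415.49350153393647, 'cx': 252.59463314877237, 'cy': 185.40276114272916, 'R': array([[-0.7906, -0.6123,  0.0065],
       [-0.3145,  0.3968, -0.8623],
       [ 0.5254, -0.6838, -0.5063]]), 't': array([0.5047, 0.2476, 1.0617])}
wrist {'fx': 270.1821608452161, 'fy': 270.1821608452161, 'cx': 254.62068946219267, 'cy': 184.86361426874484, 'T_tool_cam': array([[ 0.0016, -0.945 , -0.3271,  0.0843],
       [ 1.    ,  0.0012,  0.0013, -0.0007],
       [-0.0008, -0.3271,  0.945 , -0.1737],
       [ 0.    ,  0.    ,  0.    ,  1.    ]])}
```

View pics/scene0.png

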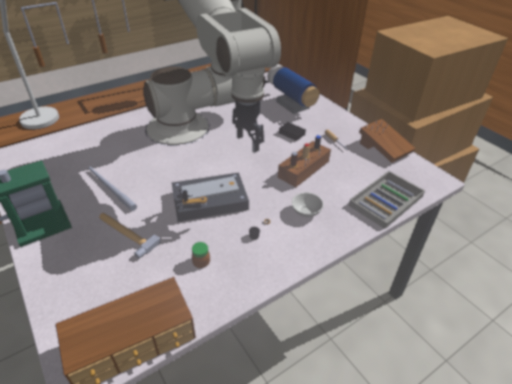

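View pics/side0.png

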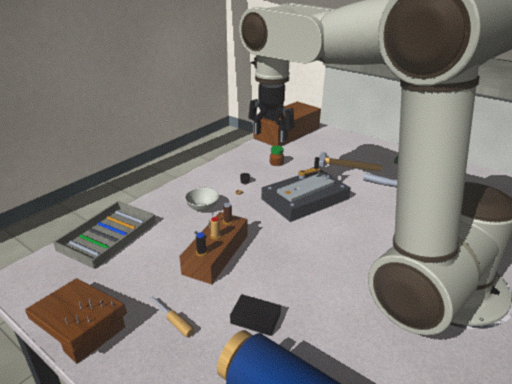

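The red-capped drift stands in the middle place of the rack (scene ≈(306,147), side ≈(214,218)). The mould is at scene ≈(210,196), side ≈(305,190).

```bash
cat > h.py <<'E'
import cv2,numpy as np
from cell import arm
from scipy.spatial.transform import Rotation as Ro
np.set_printoptions(precision=4,suppress=True)
def cam(n,s=None):
    m=arm.camera_model(n);K=np.array([[m['fx'],0,m['cx']],[0,m['fy'],m['cy']],[0,0,1]])
    if n!='wrist': R,t=m['R'],m['t']
    else:
        q=s['tool_rot'];T=np.eye(4);T[:3,:3]=Ro.from_quat([q[1],q[2],q[3],q[0]]).as_matrix();T[:3,3]=s['eef_pos']
        M=np.linalg.inv(T@m['T_tool_cam']);R,t=M[:3,:3],M[:3,3]
    return K,np.asarray(R),np.asarray(t)
def plane(c,uv,z):
    K,R,t=c;d=R.T@np.linalg.inv(K)@np.array([uv[0],uv[1],1.]);o=-R.T@t
    return o+d*(z-o[2])/d[2]
def tri(cs,uvs):
    P=[K@np.c_[R,t] for K,R,t in cs]
    X=cv2.triangulatePoints(P[0],P[1],np.float64(uvs[0]).reshape(2,1),np.float64(uvs[1]).reshape(2,1))[:,0];return X[:3]/X[3]
def proj(c,X):
    K,R,t=c;p=K@(R@np.asarray(X)+t);return p[:2]/p[2]
def blobs(im,lo,hi,amin=5,roi=None):
    h=cv2.cvtColor(im,cv2.COLOR_BGR2HSV);m=cv2.inRange(h,lo,hi)
    if lo[0]==0: m|=cv2.inRange(h,(172,lo[1],lo[2]),(180,255,255))
    if roi: k=np.zeros_like(m);k[roi[1]:roi[3],roi[0]:roi[2]]=255;m&=k
    n,_,st,ce=cv2.connectedComponentsWithStats(m)
    return [(ce[i].round(1),st[i]) for i in range(1,n) if st[i][4]>=amin]
def shot(name):
    s=arm.sense();im=arm.read_camera(name);return im,cam(name,s),s
E
python3 - <<'E'
from h import *
a=cv2.imread('pics/scene0.png');b=cv2.imread('pics/side0.png')
ra=blobs(a,(0,120,100),(6,255,255),3,(270,125,340,185));rb=blobs(b,(0,120,100),(6,255,255),3,(175,195,255,280))
print(ra,rb)
cs,cd=cam('scene'),cam('side')
print('cap',tri((cs,cd),((306,146.5),(214.5,217))))
A=cv2.resize(a[165:225,165:255],None,fx=8.5,fy=8.5,interpolation=cv2.INTER_CUBIC)[:,:765]
A=cv2.resize(a[168:222,165:255],None,fx=8,fy=5.5,interpolation=cv2.INTER_CUBIC)
B=cv2.resize(b[150:220,255:355],None,fx=7.2,fy=4.2,interpolation=cv2.INTER_CUBIC)
cv2.imwrite('pics/crop1.png',np.vstack([A,B]));print(A.shape,B.shape)
E
```

```text
[(array([307., 145.]), array([306, 145,   3,   1,   3], dtype=int32))] [(array([214.7, 218.5]), array([211, 216,   8,   5,  26], dtype=int32))]
cap [0.5522 0.2769 0.1159]
(297, 720, 3) (294, 720, 3)
```

View pics/crop1.png

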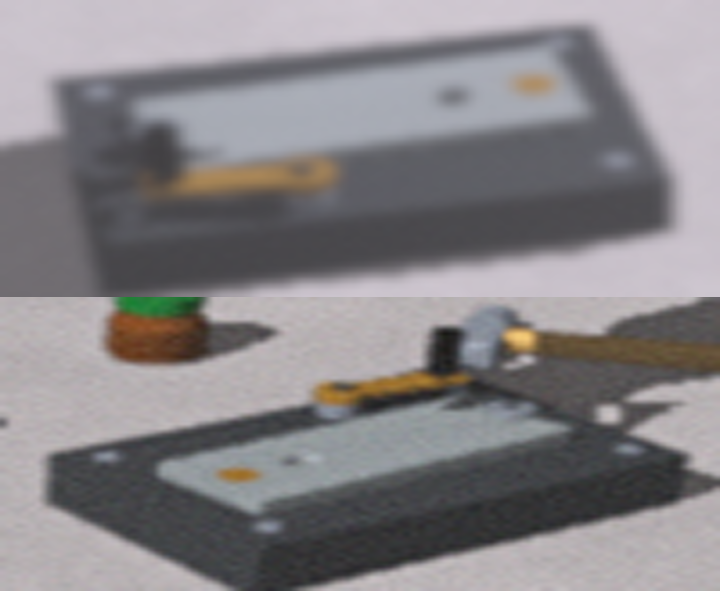

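The mould's corners, the plate's dark hole (scene ≈(221.6,185.3), side ≈(295.6,189)), and the black post at the far left end are visible.

```bash
python3 - <<'E'
from h import *
cs,cd=cam('scene'),cam('side')
f=lambda x,y:(x/8+165-.5,y/5.5+168-.5)
g=lambda x,y:(x/7.2+255-.5,(y-297)/4.2+150-.5)
for p in [(58,85),(590,28),(670,185),(103,240)]: print('top',plane(cs,f(*p),.046))
for p in [(48,455),(690,458),(262,540)]: print('side top',plane(cd,g(*p),.046))
print('hole',tri((cs,cd),(f(453,95),g(292,461))),plane(cs,f(453,95),.058),plane(cd,g(292,461),.058))
print('post top',tri((cs,cd),(f(160,127),g(444,330))))
print('hinge',plane(cs,f(320,165),.067))
print('cap tri',tri((cs,cd),((306,145),(214.7,218.3))))
q=arm.sense()['tool_rot'];print(Ro.from_quat([q[1],q[2],q[3],q[0]]).as_matrix())
E
```

```text
top [ 0.3934 -0.2059  0.046 ]
top [0.4725 0.0261 0.046 ]
top [ 0.6228 -0.0274  0.046 ]
top [ 0.5357 -0.2516  0.046 ]
side top [ 0.6182 -0.0198  0.046 ]
side top [ 0.3838 -0.1996  0.046 ]
side top [0.474  0.0211 0.046 ]
hole [ 0.5136 -0.0675  0.0581] [ 0.5104 -0.0687  0.058 ] [ 0.5147 -0.0644  0.058 ]
post top [ 0.5259 -0.2122  0.1101]
hinge [ 0.5463 -0.1539  0.067 ]
cap tri [0.5463 0.2821 0.1172]
[[-0.      1.     -0.0009]
 [ 1.      0.      0.0001]
 [ 0.0001 -0.0009 -1.    ]]
```

```bash
python3 -m creep '1.6 0 -1 0 1;3.2 -0.5 -1 0 1;4.8 -0.9 -1 0 1;6.4 -0.9 -1 0 1;7 -0.9 -1 0 1;7 -0.9 -1 0 1;7 -0.9 -1 0 1;7 -0.9 -1 0 1' && python3 - <<'E'
from h import *
im,c,s=shot('wrist');cv2.imwrite('pics/w1.png',im);print(s['eef_pos'],s['tool_rot'],np.abs(s['joint_velocities']).max())
for n,l,h in (('red',(0,130,60),(8,255,255)),('blue',(105,120,50),(130,255,255))):
  for ce,st in blobs(im,l,h,30): print(n,ce,st,plane(c,ce,.116))
np.save('c1.npy',np.array([s['eef_pos']]))
E
```

```text
time_s: 0.95
eef_pos: [0.5481, 0.2092, 0.2296]
tool_rot: [-0.0, 0.707, 0.707, -0.0]
force: [0.3, -0.2, 0.1]
width: 0.999
grasp_force: 0.0
[0.5481 0.2092 0.2296] [-0.      0.7074  0.7068 -0.0002] 0.009350371596765251
red [251.2 100.3] [242  91  19  20 308] [0.5442 0.2849 0.116 ]
blue [479.2   3.6] [457   0  55  11 325] [0.7527 0.3694 0.116 ]
blue [230.9  16.9] [220   5  23  25 439] [0.5256 0.3586 0.116 ]
```

View pics/w1.png

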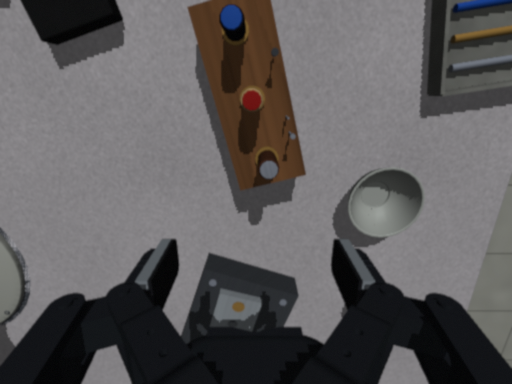

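The view shows the red cap at (251,100) in the rack's middle hole, with the blue- and steel-capped punches on either side of it. The rack is yawed about 14°. The fingers clear both neighbours when closing along x. I'll take a second view from above.

```bash
python3 -m creep '1.4 -0.1 0 0 1;2.5 -0.13 0 0 1;2.5 -0.13 0 0 1;2.5 -0.13 0 0 1;2.5 -0.13 0 0 1' && python3 - <<'E'
from h import *
im2,c2,s=shot('wrist');cv2.imwrite('pics/w2.png',im2);print(s['eef_pos'])
im1=cv2.imread('pics/w1.png')
s1=dict(s);s1['eef_pos']=np.array([0.5481,0.2092,0.2296]);c1=cam('wrist',s1)
def cap(im):  # bright top disc
    h=cv2.cvtColor(im,cv2.COLOR_BGR2HSV);m=cv2.inRange(h,(0,130,60),(8,255,255))|cv2.inRange(h,(172,130,60),(180,255,255))
    ct=max(cv2.findContours(m,0,2)[0],key=cv2.contourArea);return cv2.minEnclosingCircle(ct),cv2.boundingRect(ct)
a,b=cap(im1),cap(im2);print(a,b);print(tri((c1,c2),(a[0][0],b[0][0])),plane(c2,b[0][0],.12),plane(c1,a[0][0],.12))
E
```

```text
time_s: 1.5
eef_pos: [0.5444, 0.2839, 0.2298]
tool_rot: [0.0, 0.708, 0.707, -0.0]
force: [-0.1, -0.4, 0.3]
width: 1.003
grasp_force: 0.0
[0.5444 0.2839 0.2298]
(((251.12295532226562, 100.27049255371094), 10.146069526672363), (242, 91, 19, 20)) (((254.87142944335938, 171.55714416503906), 9.038814544677734), (247, 163, 17, 18))
[0.5442 0.285  0.1187] [0.5443 0.2854 0.12  ] [0.5442 0.2851 0.12  ]
```

```bash
python3 -m creep '0.04 0 1.6 0 1;0.04 0 3 0 1;0.04 0 4.3 0 1;0.04 0 5.13 0 1;0.04 0 5.13 0 1;0.04 0 5.13 0 1;0.04 0 5.13 0 0;0.04 0 5.13 0 0;0.04 0 5.13 0 0;0.04 0 5.13 0 0' 100; python3 -m creep '0 0 0 0 0;0 0 0 0 0;0 0 0 0 0;0 0 0 0 0' 100
```

```text
time_s: 2.55
eef_pos: [0.5442, 0.2863, 0.0765]
tool_rot: [0.0, 0.707, 0.707, 0.0]
force: [0.4, 0.6, 0.4]
width: 0.33
grasp_force: 0.0
time_s: 2.95
eef_pos: [0.5445, 0.2864, 0.0768]
tool_rot: [0.0, 0.707, 0.707, 0.001]
force: [-0.2, -0.8, 7.2]
width: 0.222
grasp_force: 97.9
```

```bash
python3 -m creep '0 0 -1 0 0;0 0 -2.5 0 0;0 0 -4 0 0;0 0 -5 0 0;0 0 -5 0 0' 100; python3 -m creep '-1.3 -0.2 0 0 0;-2.9 -0.4 0 0 0;-4.5 -0.6 0 5 0;-6.1 -0.8 0 10 0;-7.7 -1 0 15 0;-9.3 -1.2 0 19 0;-10.9 -1.4 0 19 0;-12.5 -1.6 0 19 0;-13.6 -1.8 0 19 0;-14.2 -1.8 0 19 0' 100; python3 -m creep '0 0 0 0 0;0 0 0 0 0;0 0 0 0 0'; python3 - <<'E'
from h import *
im,c,s=shot('wrist');cv2.imwrite('pics/w3.png',im);print(s['eef_pos'],s['tool_rot'])
E
```

```text
time_s: 3.45
eef_pos: [0.5453, 0.2867, 0.2308]
tool_rot: [0.001, 0.707, 0.707, 0.003]
force: [0.6, 0.5, -1.1]
width: 0.218
grasp_force: 98.3
time_s: 4.45
eef_pos: [0.489, -0.1423, 0.2251]
tool_rot: [-0.0, 0.815, 0.58, -0.0]
force: [0.0, 0.7, -1.6]
width: 0.219
grasp_force: 98.4
time_s: 4.75
eef_pos: [0.4901, -0.139, 0.2255]
tool_rot: [-0.0, 0.814, 0.581, -0.0]
force: [0.3, 0.3, -0.9]
width: 0.22
grasp_force: 98.4
[ 0.4901 -0.139   0.2255] [-0.0003  0.8139  0.581  -0.0001]
```

View pics/w3.png

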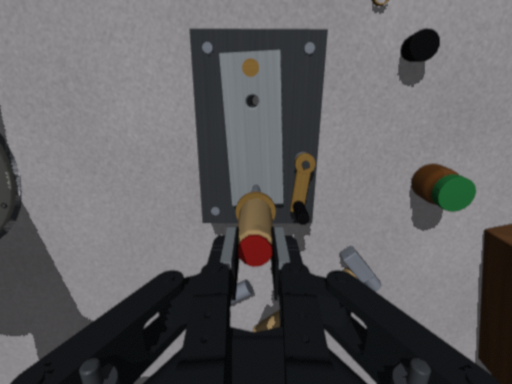

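The hole is at ≈(252,100), the block's top corners at (191,30), (326,30), (203,222) and (311,222), the latch pin at (305,164), and the drift is held upright. One more view for height.

```bash
python3 -m creep '-1 0 0 0 0;-1.3 0 0 0 0;-1.3 0 0 0 0;-1.3 0 0 0 0;-1.3 0 0 0 0'; cat > m.py <<'E'
from h import *
def hole(im,c,z=.058):
    g=cv2.cvtColor(im,cv2.COLOR_BGR2GRAY);x,y=(int(v) for v in c)
    r=g[y-14:y+15,x-14:x+15];m=(r<95).astype(np.uint8)
    n,l,st,ce=cv2.connectedComponentsWithStats(m);k=min(range(1,n),key=lambda i:np.hypot(*(ce[i]-14))-(0.1*st[i][4]))
    ct=cv2.findContours((l==k).astype(np.uint8),0,2)[0][0]
    (cx,cy),rad=cv2.minEnclosingCircle(ct);return (x-14+cx,y-14+cy),rad,st[k]
def block(im,roi):
    g=cv2.cvtColor(im,cv2.COLOR_BGR2GRAY);return g
E
python3 - <<'E'
from m import *
im2,c2,s2=shot('wrist');cv2.imwrite('pics/w4.png',im2);print(s2['eef_pos'],s2['tool_rot'])
im1=cv2.imread('pics/w3.png');s1=dict(s2);s1['eef_pos']=np.array([.4901,-.1390,.2255]);s1['tool_rot']=[-.0003,.8139,.5810,-.0001];c1=cam('wrist',s1)
h1=hole(im1,(252,100));g0=proj(c2,plane(c1,h1[0],.058));h2=hole(im2,g0);print(h1,h2,g0)
print('hole tri',tri((c1,c2),(h1[0],h2[0])),plane(c1,h1[0],.058),plane(c2,h2[0],.058))
hs=cv2.cvtColor(im1,cv2.COLOR_BGR2HSV)
print(im1[60:62,180:206].mean(0).mean(1).round(),im1[45,318:332].mean(1))
for im,c in((im1,c1),(im2,c2)):
  T=lambda u,v:plane(c,(u,v),.046)
  g=cv2.GaussianBlur(cv2.cvtColor(im,cv2.COLOR_BGR2GRAY),(3,3),0).astype(float)
  # edges: left/right sides: subpixel crossing from bench into dark, rows
  L=[];Rr=[]
  for v in range(45,150,5):
    for lo,hi,out,sg in((150,225,L,1),(360,290,Rr,-1)):
      row=g[v,lo:hi:sg];i=np.argmax(row<100)
      if i>0: u=i-1+(row[i-1]-100)/(row[i-1]-row[i]);out.append(T(lo+sg*u,v)[:2])
  U=[]
  for u in range(205,315,6):
    col=g[:,u];i0=np.argmax(col[5:]<100)+5;U.append(T(u,i0-1+(col[i0-1]-100)/(col[i0-1]-col[i0]))[:2])
  def fit(P):
    P=np.float32(P);v=cv2.fitLine(P,cv2.DIST_HUBER,0,.001,.001).ravel();r=(P-v[2:])@[-v[1],v[0]];return v[:2]*np.sign(v[1] if abs(v[1])>.6 else v[0]),v[2:],r.std()
  l,r,u=fit(L),fit(Rr),fit(U)
  y=(l[0]+r[0]);y/=np.linalg.norm(y);x=np.array([y[1],-y[0]])
  print('L',l[0],l[2],'R',r[0],r[2],'U',u[0],u[2],'width',(r[1]-l[1])@x,'yaw',np.degrees(np.arctan2(-x[1]*-1,x[0])))
  cx=((l[1]@x)+(r[1]@x))/2;top=u[1]@y;cen=x*cx+y*(top-.125);print('centre',cen,'blockhole',cen+.045*y,'plate hole in mould',x@(plane(c,h1[0] if im is im1 else h2[0],.058)[:2]-cen),y@(plane(c,h1[0] if im is im1 else h2[0],.058)[:2]-cen))
E
```

```text
time_s: 5.3
eef_pos: [0.4776, -0.1759, 0.2259]
tool_rot: [-0.0, 0.814, 0.581, 0.0]
force: [0.4, 0.7, -0.5]
width: 0.218
grasp_force: 98.4
[ 0.4776 -0.1759  0.2259] [-0.0001  0.8139  0.581   0.0001]
((251.59375, 100.1875), 6.838425636291504, array([  7,   8,  14,  14, 150], dtype=int32)) ((251.5, 65.43333339691162), 7.583268642425537, array([  8,   7,  14,  16, 171], dtype=int32)) [251.2745  65.0112]
hole tri [ 0.5104 -0.0677  0.054 ] [ 0.5103 -0.0675  0.058 ] [ 0.5104 -0.068   0.058 ]
[139. 140. 142. 142. 139. 136. 136. 137. 138. 138. 130. 101.  66.  51.
  49.  49.  49.  49.  49.  49.  50.  50.  50.  48.  47.  48.] [ 49.6667  49.3333  49.      50.3333  51.      51.      51.      60.3333
  93.     126.6667 135.     133.6667 134.     135.6667]
L [0.3264 0.9452] 5.8002504e-05 R [0.3275 0.9449] 8.57852e-05 U [ 0.9456 -0.3254] 0.000113987466 width 0.15992527 yaw -19.081404
centre [ 0.5023 -0.1136] blockhole [ 0.517  -0.0711] plate hole in mould -0.007525904633946971 0.046156543490520036
L [0.3274 0.9449] 5.91472e-05 R [0.3277 0.9448] 9.124928e-05 U [0. 0.] nan width 0.15997803 yaw -19.118933
centre [ 0.4426 -0.2857] blockhole [ 0.4573 -0.2432] plate hole in mould -0.007208401116290096 0.22789703102982586<stdin>:19: RuntimeWarning: divide by zero encountered in scalar divide
h.py:14: RuntimeWarning: invalid value encountered in divide
  return o+d*(z-o[2])/d[2]
```

Block pose fitted well (width 159.9 mm): block hole (0.517,−0.0711), plate hole (0.5104,−0.068). Next, where the tip sits in the tool frame.

```bash
python3 - <<'E'
from h import *
im=cv2.imread('pics/w4.png');s=arm.sense();c=cam('wrist',s)
q=s['tool_rot'];R=Ro.from_quat([q[1],q[2],q[3],q[0]]).as_matrix();P=lambda v:proj(c,s['eef_pos']+R@np.array(v))
for dx in(0,-.0013): print(dx,'tip',P([dx,0,.0668]),'collar top',P([dx,0,.0108]),'under',P([dx,0,.0148]),'captop',P([dx,0,-.0432]))
m=blobs(im,(0,130,60),(8,255,255),30);print(m)
o=cv2.resize(im[160:280,200:310],None,fx=5,fy=5,interpolation=cv2.INTER_CUBIC)
cv2.imwrite('pics/crop2.png',o)
E
```

```text
0 tip [254.9554 185.827 ] collar top [255.0984 210.5805] under [255.0857 208.3898] captop [255.3314 250.9042]
-0.0013 tip [254.9526 187.1261] collar top [255.0946 212.1676] under [255.0821 209.9523] captop [255.3257 252.9136]
[(array([255.5, 249.9]), array([240, 235,  32,  31, 790], dtype=int32))]
```

View pics/crop2.png

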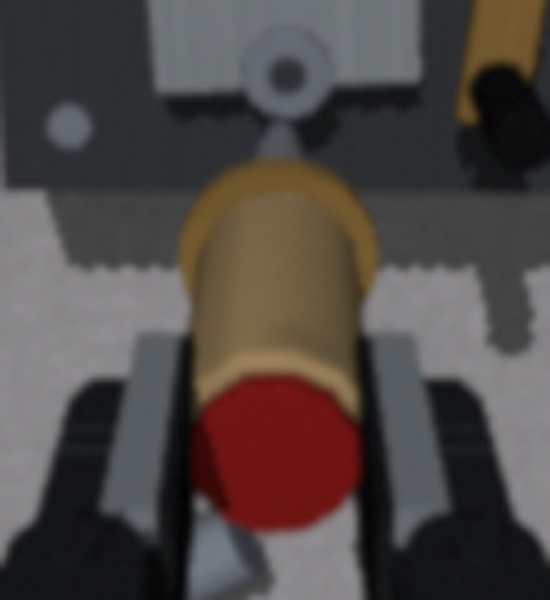

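```bash
python3 -m creep '1.3 -0.05 0 0 0;2.6 -0.05 0.3 0 0;3.5 -0.05 1.2 0 0;3.755 -0.047 2.2 0 0;3.755 -0.047 2.8 0 0;3.755 -0.047 2.8 0 0;3.755 -0.047 2.8 0 0;3.755 -0.047 2.8 0 0' 100; python3 - <<'E'
from h import *
s=arm.sense();cen=np.array([.5023,-.1136]);y=np.array([.3268,.9451]);x=np.array([y[1],-y[0]]);d=s['eef_pos'][:2]-cen;print('mould xy',x@d,y@d,s['eef_pos'][2],s['force'])
im=arm.read_camera('side');o=cv2.resize(im[130:230,240:360],None,fx=5,fy=5,interpolation=cv2.INTER_CUBIC);a=arm.read_camera('wrist');cv2.imwrite('pics/w5.png',a)
o2=cv2.resize(a[60:260,200:312],None,fx=2.5,fy=2.5,interpolation=cv2.INTER_CUBIC)[:500]
cv2.imwrite('pics/crop3.png',np.hstack([o[:500,:500],o2]))
E
```

```text
time_s: 6.15
eef_pos: [0.5133, -0.0699, 0.1433]
tool_rot: [0.001, 0.814, 0.581, 0.001]
force: [1.5, -0.2, -1.7]
width: 0.223
grasp_force: 98.3
mould xy -0.003887335463279769 0.04486224803691044 0.1432851993509483 [ 1.4521 -0.155  -1.6553]
```

View pics/crop3.png

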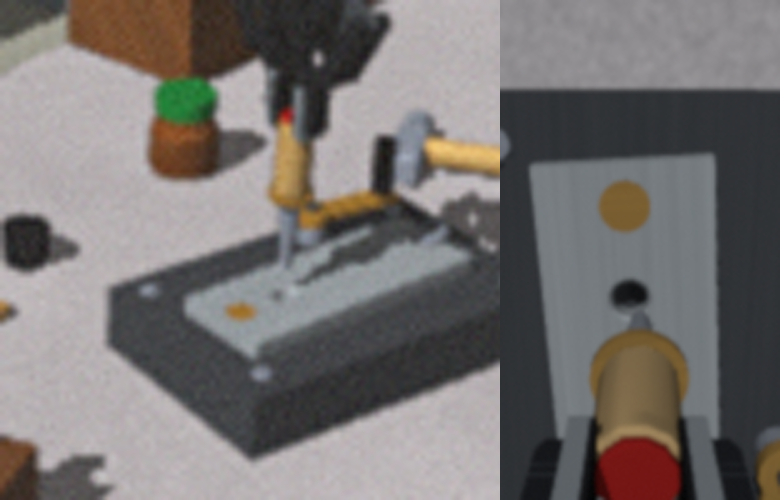

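The tip is just above the plate hole, slightly to the block-hole side as intended. Lower it into the plate's hole.

```bash
python3 -m creep '0.02 -0.01 0.3 0 0;0.02 -0.01 0.5 0 0;0.02 -0.01 0.65 0 0;0.02 -0.01 0.75 0 0;0.02 -0.01 0.83 0 0;0.02 -0.01 0.83 0 0;0.02 -0.01 0.83 0 0;0.02 -0.01 0.83 0 0' 100
```

```text
time_s: 7.05
eef_pos: [0.5127, -0.0691, 0.1172]
tool_rot: [0.0, 0.814, 0.581, 0.0]
force: [-0.2, 0.2, -0.6]
width: 0.218
grasp_force: 98.3
```

```bash
python3 -m creep '0 0 0.1 0 0;0 0 0.2 0 0;0 0 0.3 0 0;0 0 0.4 0 0;0 0 0.4 0 0;0 0 0.4 0 0' 100
```

```text
time_s: 7.65
eef_pos: [0.5124, -0.069, 0.1046]
tool_rot: [-0.0, 0.814, 0.581, -0.0]
force: [0.3, 0.4, -4.1]
width: 0.22
grasp_force: 98.1
```

```bash
python3 -m creep '0 0.04 0.05 0 0;0 0.08 0.12 0 0;0 0.1 0.2 0 0;0 0.11 0.3 0 0;0 0.12 0.4 0 0;0 0.12 0.4 0 0;0 0.12 0.4 0 0' 100
```

```text
time_s: 8.35
eef_pos: [0.5157, -0.0701, 0.0926]
tool_rot: [-0.001, 0.814, 0.581, -0.0]
force: [-4.8, 1.0, -2.7]
width: 0.222
grasp_force: 98.5
```

```bash
python3 -m creep '0 0.02 0.1 0 0;0 0.035 0.2 0 0;0 0.045 0.3 0 0;0 0.05 0.4 0 0;0 0.05 0.4 0 0;0 0.05 0.4 0 0' 100; python3 - <<'E'
from h import *
s=arm.sense();cen=np.array([.5023,-.1136]);y=np.array([.3268,.9451]);x=np.array([y[1],-y[0]]);d=s['eef_pos'][:2]-cen;print('mould xy',x@d,y@d,s['eef_pos'][2],'F',s['force'][:2]@x,s['force'][:2]@y,s['force'][2],s['moment'])
E
```

```text
time_s: 8.95
eef_pos: [0.5173, -0.0707, 0.0809]
tool_rot: [-0.0, 0.814, 0.581, -0.0]
force: [-3.9, 1.7, -3.2]
width: 0.212
grasp_force: 98.5
mould xy 0.00012853813178755231 0.04548584961086184 0.08085779078515128 F -4.2097873721971295 0.3690532272366552 -3.2315483373776654 [ 0.4332  0.8683 -0.0215]
```

```bash
python3 -m creep '0 0 0.07 0 0;0 0 0.14 0 0;0 0 0.2 0 0;0 0 0.25 0 0;0 0 0.25 0 0;0 0 0.25 0 0' 100; python3 -m creep '0 0 0.03 0 0;0 0 0.06 0 0;0 0 0.08 0 0;0 0 0.08 0 0' 100
```

```text
time_s: 9.55
eef_pos: [0.5175, -0.0707, 0.0735]
tool_rot: [-0.0, 0.814, 0.581, -0.0]
force: [-3.4, 1.8, -1.2]
width: 0.216
grasp_force: 98.6
time_s: 9.95
eef_pos: [0.5184, -0.0707, 0.0726]
tool_rot: [0.001, 0.814, 0.581, 0.001]
force: [-6.0, 5.0, 15.1]
width: 0.222
grasp_force: 100.9
```

Collar contacts at the expected height (15 N up). Release and rise.

```bash
python3 -m creep '0 0 -0.04 0 0;0 0 -0.04 0 0.3;0 0 -0.04 0 0.5;0 0 -0.04 0 0.5;0 0 -0.04 0 0.5;0 0 -0.04 0 0.5;0 0 -0.04 0 0.5' ; python3 -m creep '0 0 -0.5 0 0.5;0 0 -1.5 0 0.5;-0.6 0 -3 0 0.3;-1.8 0 -4.5 0 0.3;-2.5 0 -4.5 0 0.3;-2.5 0 -4.5 0 0.3;-2.5 0 -4.5 0 0.3;-2.5 0 -4.5 0 0.3'; python3 - <<'E'
from h import *
im,c,s=shot('wrist');cv2.imwrite('pics/w6.png',im);print(s['eef_pos'],s['tool_rot'])
E
```

```text
time_s: 10.65
eef_pos: [0.5174, -0.0707, 0.0722]
tool_rot: [-0.0, 0.814, 0.581, -0.0]
force: [0.2, 0.1, -0.1]
width: 0.5
grasp_force: 0.0
time_s: 11.45
eef_pos: [0.4929, -0.141, 0.2066]
tool_rot: [-0.001, 0.814, 0.581, -0.0]
force: [-1.1, -0.4, -0.3]
width: 0.299
grasp_force: 0.0
[ 0.4929 -0.141   0.2066] [-0.0006  0.814   0.5808 -0.0002]
```

View pics/w6.png

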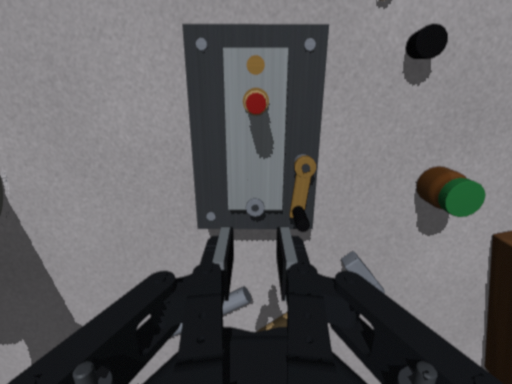

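The drift stands seated (cap ≈(256,103)). The latch hinge is at (305,166), with the post from base ≈(298,211) to top ≈(304,223).

```bash
python3 - <<'E'
from h import *
s=arm.sense();print(s['joints'])
cen=np.array([.5023,-.1136]);y=np.array([.3268,.9451]);x=np.array([y[1],-y[0]]);M=lambda p:np.array([x@(p[:2]-cen),y@(p[:2]-cen)])
s4=dict(s,eef_pos=np.array([.4776,-.1759,.2259]),tool_rot=[-.0001,.8139,.5810,.0001]);s6=dict(s,eef_pos=np.array([.4929,-.1410,.2066]),tool_rot=[-.0006,.8140,.5808,-.0002])
c4,c6=cam('wrist',s4),cam('wrist',s6)
def post(im,c,roi):
    g=im[roi[1]:roi[3],roi[0]:roi[2]].max(2);m=(g<30).astype(np.uint8);n,l,st,ce=cv2.connectedComponentsWithStats(m)
    k=1+np.argmax(st[1:,4]);P=np.argwhere(l==k)[:,::-1]+roi[:2];v=P[np.argmax(P@np.array([.4,.9]))];
    r=cv2.minAreaRect(P.astype(np.float32));bx=cv2.boxPoints(r);o=np.argsort(bx@np.array([.4,.9]));print(r,len(P))
    w=min(r[1]);ax=(bx[o[2:]].mean(0)-bx[o[:2]].mean(0));ax/=np.linalg.norm(ax)
    return bx[o[2:]].mean(0)-ax*w/2
t6=post(cv2.imread('pics/w6.png'),c6,(285,200,320,236));t4=post(cv2.imread('pics/w4.png'),c4,(285,165,320,200))
print(t6,t4)
H=np.array([.060,-.030])
for c,t in((c6,t6),(c4,t4)):
    p=M(plane(c,t,.111));d=p-H;print('post',p,'r',np.linalg.norm(d),'angle',np.arctan2(-d[0],-d[1]))
print('tri',tri((c4,c6),(t4,t6)))
r=max(blobs(cv2.imread('pics/w6.png'),(0,130,60),(8,255,255),30),key=lambda b:b[1][4]);print('cap',r[0],M(plane(c6,r[0],.1155)))
print('tcp mould',M(s['eef_pos']),s['eef_pos'][2])
E
```

```text
[-0.4287  0.0187  1.5662  0.0001  1.5579 -0.0978]
((298.5689697265625, 219.32757568359375), (24.68561363220215, 16.807226181030273), 66.80140686035156) 315
((301.0, 185.5), (23.0, 18.0), 90.0) 323
[300.1207 222.9483] [301. 188.]
post [ 0.0503 -0.0824] r 0.053321876176393994 angle 0.18360973041240553
post [ 0.0494 -0.0862] r 0.05716685810145053 angle 0.1859086173595125
tri [ 0.5227 -0.2213  0.0862]
cap [255.6 103.4] [0.0003 0.0446]
tcp mould [ 0.0001 -0.0288] 0.20659906759037275
```

```bash
python3 -m creep '-1 0.9 0 0 0.5;-1.907 1.647 0.3 0 0.5;-1.907 1.647 1.5 0 0.5;-1.907 1.647 2.5 0 0.5;-1.907 1.647 2.8 0 0.5;-1.907 1.647 2.8 0 0.5;-1.907 1.647 2.8 0 0.5'; python3 - <<'E'
from h import *
im,c,s=shot('wrist');o=im[180:384,180:340];cv2.imwrite('pics/w7.png',cv2.resize(o,None,fx=2.8,fy=2.8));print(s['eef_pos'])
E
```

```text
time_s: 12.2
eef_pos: [0.5218, -0.2116, 0.1247]
tool_rot: [0.001, 0.814, 0.581, 0.0]
force: [-0.3, -0.6, 0.7]
width: 0.498
grasp_force: 0.0
[ 0.5218 -0.2116  0.1247]
```

View pics/w7.png

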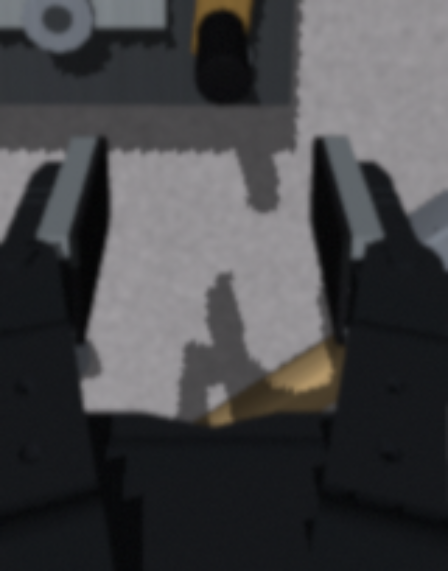

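The post's top is centred between the fingers, about 2–3 mm off. Lower and grip it lightly.

```bash
python3 -m creep '0.06 0.07 0.6 0 0.5;0.06 0.07 1.2 0 0.5;0.06 0.07 1.55 0 0.5;0.06 0.07 1.55 0 0.5;0.06 0.07 1.55 0 0;0.06 0.07 1.55 0 0;0.06 0.07 1.55 0 0;0.06 0.07 1.55 0 0;0.06 0.07 1.55 0 0;0.06 0.07 1.55 0 0' 30; python3 - <<'E'
from h import *
s=arm.sense();cen=np.array([.5023,-.1136]);y=np.array([.3268,.9451]);x=np.array([y[1],-y[0]])
d=s['eef_pos'][:2]-cen;p=np.array([x@d,y@d]);print(p,s['eef_pos'][2],s['force'],s['width'],s['grasp_force'])
e=p-[.06,-.03];a0=np.arctan2(-e[0],-e[1]);print(a0,np.hypot(*e))
for a in np.linspace(a0,1.6,16): 
  q=np.array([.06-.057*np.sin(a),-.03-.057*np.cos(a)]);print(round(a,2),((q-p)[::-1]/.03).round(3))
E
```

```text
time_s: 13.25
eef_pos: [0.5246, -0.2116, 0.0788]
tool_rot: [0.002, 0.814, 0.581, 0.001]
force: [-1.9, -1.7, 11.9]
width: 0.007
grasp_force: 5.9
[ 0.0531 -0.0853] 0.07879875771369757 [-1.8738 -1.7074 11.9108] 0.006762350540076902 5.9240372478961945
0.12378468634160002 0.055764394945440644
0.12 [-0.041 -0.005]
0.22 [-0.009 -0.189]
0.32 [ 0.041 -0.369]
0.42 [ 0.109 -0.544]
0.52 [ 0.193 -0.71 ]
0.62 [ 0.294 -0.868]
0.71 [ 0.409 -1.015]
0.81 [ 0.538 -1.15 ]
0.91 [ 0.68  -1.272]
1.01 [ 0.833 -1.379]
1.11 [ 0.996 -1.471]
1.21 [ 1.167 -1.546]
1.3 [ 1.345 -1.604]
1.4 [ 1.528 -1.644]
1.5 [ 1.713 -1.666]
1.6 [ 1.9  -1.67]
```

The fingers closed almost fully, so they may have missed the post. Look.

```bash
python3 - <<'E'
from h import *
im,c,s=shot('wrist');o=im[130:334,180:340];a=cv2.resize(o,None,fx=2.5,fy=2.5);sd=arm.read_camera('side')
b=cv2.resize(sd[120:222,270:350],None,fx=5,fy=5);cv2.imwrite('pics/w8.png',np.hstack([a,b]))
E
```

```text
(no output)
```

View pics/w8.png

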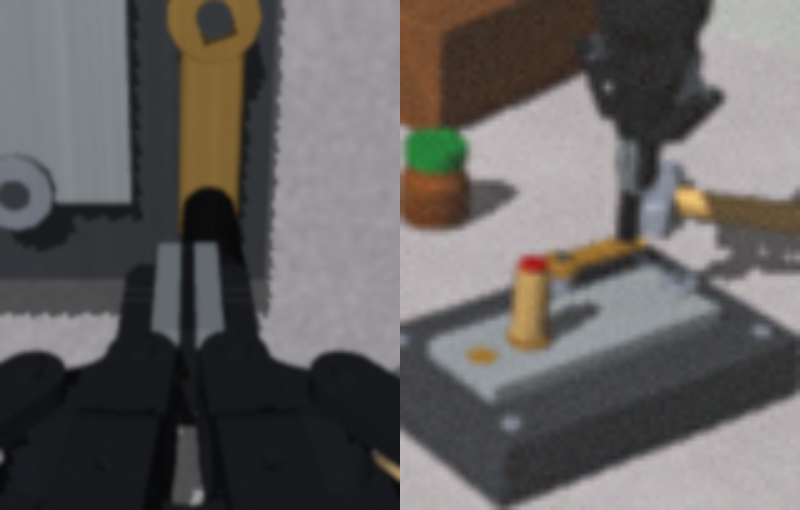

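The view shows the shut fingers standing behind the post, at crop ≈(190,260), with the post base at ≈(208,190). The visible pad fronts are about 8 mm behind the TCP in tool x, so the pads pushed the round post out. The drift still stands home. I'll rise, shift forward and re-grip with the post deeper in the pads.

```bash
python3 -m creep '0 0 -0.6 0 0;0 0 -1.3 0 0;0 0 -1.6 0 0.3;0.41 0.2 -1.6 0 0.6;0.41 0.2 -1.6 0 0.6;0.41 0.2 -1.6 0 0.6;0.41 0.2 -1.6 0 0.6'; python3 - <<'E'
from h import *
im,c,s=shot('wrist');cv2.imwrite('pics/w9.png',im)
cen=np.array([.5023,-.1136]);y=np.array([.3268,.9451]);x=np.array([y[1],-y[0]]);M=lambda p:np.array([x@(p[:2]-cen),y@(p[:2]-cen)])
print('tcp',M(s['eef_pos']),s['eef_pos'][2],s['force'])
print('expected post top px at angle 0',proj(c,np.r_[cen+x*.06-y*.087,.111]),'base',proj(c,np.r_[cen+x*.06-y*.087,.069]))
m=(im[185:255,225:300].max(2)<30).astype(np.uint8);n,l,st,ce=cv2.connectedComponentsWithStats(m)
for i in range(1,n):
  if st[i][4]>25: print(st[i]+[225,185,0,0,0],ce[i]+[225,185])
for r in range(190,256,4): print(r,im[r,215:305:3].max(1))
E
```

```text
time_s: 14.05
eef_pos: [0.5331, -0.2009, 0.124]
tool_rot: [-0.001, 0.814, 0.581, -0.0]
force: [-0.5, 0.7, -0.1]
width: 0.6
grasp_force: 0.0
tcp [ 0.0577 -0.0724] 0.12397567570475952 [-0.4627  0.6823 -0.0928]
expected post top px at angle 0 [258.0794 226.6463] base [257.5522 205.0373]
[247 199  23  35 591] [257.5533 216.7716]
190 [131 132 131 134 130 125  39  54  53  55  55 104 125 123 126 124 123  88
  34  55  55  70  99 148 147 152 145 149 150 148]
194 [131 132 131 133 131 125  37  55  53  55  55 106 124 122 127 124 122  79
  35  55  54  73 133 151 150 154 152 154 151 149]
198 [131 131 131 133 131 125  35  54  53  54  54 107 116  83  66  90 120  71
  48  55  55  72  91 150 147 147 145 149 147 152]
202 [124 124 123 125 124 120  36  52  54  53  54  94  18  15  13  12  42  62
  34  55  54  73 120 153 145 154 151 153 151 149]
206 [ 27  27  26  27  26  28  28  51  53  54  54  47  14  10  13  12  10  38
  48  54  54  74 138 154 156 150 150 149 151 148]
210 [ 54  47  54  52  49  54  46  52  54  53  54  38  13  13  12  11   9  22
  49  54  54  74 107 151 150 151 151 151 151 151]
214 [ 53  5
[... 685 characters left out ...]
 47  60  74  74
  74  75  75  77 154 152 149 156 156 152  86  18]
238 [ 76  77  77  76  73  77  77  78  78  79  77  76  74  75  74  77  75  74
  76  76  76  76 143 155 154 152 148 149  67  10]
242 [ 82  83  76  90  75  84  77  84  75  80  79  78  76  77  83  75  75  75
  77  76  76  83 146 148 148 149 147 146  50   9]
246 [148 150 148 151 150 150 147 148 152 149 145 154 151 153 149 150 140  73
  76  77  81 148 148 148 148 149 143 151  37   9]
250 [149 153 153 153 150 148 151 152 148 154 156 151 155 153 151 152 148  80
  76  75  93 151 149 152 149 143 148 147  31   8]
254 [151 153 150 150 148 150 149 152 151 152 152 150 152 151 152 154 149  81
  77  77  78 149 150 150 150 149 150 142  23   8]
```

```bash
python3 -m creep '0.07 0.06 0.6 0 0.6;0.07 0.06 1.1 0 0.6;0.07 0.06 1.47 0 0.6;0.07 0.06 1.47 0 0.6;0.07 0.06 1.47 0 0;0.07 0.06 1.47 0 0;0.07 0.06 1.47 0 0;0.07 0.06 1.47 0 0;0.07 0.06 1.47 0 0;0.07 0.06 1.47 0 0' 30
```

```text
time_s: 15.1
eef_pos: [0.5358, -0.1997, 0.0808]
tool_rot: [0.0, 0.814, 0.581, 0.0]
force: [0.9, -0.1, 0.2]
width: 0.0
grasp_force: 0.0
```

```bash
python3 - <<'E'
from h import *
im,c,s=shot('wrist');cv2.imwrite('pics/w10.png',im)
cen=np.array([.5023,-.1136]);y=np.array([.3268,.9451]);x=np.array([y[1],-y[0]]);M=lambda p:np.array([x@(p[:2]-cen),y@(p[:2]-cen)])
print('tcp',M(s['eef_pos']),proj(c,s['eef_pos']))
for a in(0,.15,.3):
  P=cen+x*(.06-.057*np.sin(a))-y*(.03+.057*np.cos(a));print(a,'top',proj(c,np.r_[P,.111]),'base',proj(c,np.r_[P,.069]))
h=cv2.cvtColor(im,cv2.COLOR_BGR2HSV)
for r in range(170,270,4):
  print(r,''.join('y' if h[r,u,1]>110 and h[r,u,2]>60 else '#' if im[r,u].max()<30 else '+' if im[r,u].max()<65 else '-' if im[r,u].max()<115 else '.' for u in range(205,310,2)))
E
```

```text
tcp [ 0.0598 -0.0704] [255.1347 216.9267]
0 top [255.5239 262.2777] base [255.3095 229.6988]
0.15 top [241.8498 261.375 ] base [244.2454 228.9333]
0.3 top [228.3884 258.7289] base [233.3687 226.6942]
170 .........-+++++++++yyyyyyyyyyyyy+##+++--.............
174 .........-+++++++++yyyyyyyyyyyyy###+++--.............
178 .........-+++++++++yyyyyyyyyyyyy###+++--.............
182 .........-+++++++++yyyyyyyyyyyyy###+++--.............
186 .........-+++++++++yyyyyyyyyyyy+#+++++--.............
190 .........-+++++++++yyyyyyyyyyyy+#+++++--.............
194 .........-+++++++++yyyyyyyyyyyy+++++++--.............
198 .........-+++++++++yyyyyyyyyyyy++++++--..............
202 .........-+++++++++yyyyyyyyyyyy+#++++---.............
206 ..........+#+++++++yyyyyyyyyyyy++++++--..............
210 ..........+++++++++yyyyyyyyyyyy++++++--..............
214 ..........+++++++++yyyyyyyyyyyy++++++---.............
218 ..........+++++++++yyyyyyyyyyyy++++++--..............
222 ..........+++++++++yyyy+++yyyyy++++++--..............
226 ----------+#+++++++y-+++###++--++++++--..............
230 ++##+++##++#+++++++-----+#+----++++++--..............
234 +++++++++++++++++++-----+#+-----+++++--..............
238 +++++++++++++++###+-----+#+-----+###+--..............
242 +++++++++++++#####+-----+#+-----+####+...............
246 +++++++++++++++++++-----##+-----++++++-..............
250 ++++++++++++++++++------##+-----++++++-..............
254 +++++++++++++#####------##+-----+#####-..............
258 -----------+#####+------##+-----+#####+..............
262 -----------+#####+---..-##+-..--+######-.............
266 -...-..--.+##########+--+#+--+#########+-............
```

The numbers show the fingers are above the post rather than beside it: the real fingertips sit about 32 mm above the reported TCP. That matches the side view, the 12 N upward force on closing, and the narrow width reading on the handle. I'll centre over the post and go lower.

```bash
python3 -m creep '0 0 -0.4 0 0.5;-0.3 0 -0.6 0 0.5;-0.52 0 -0.6 0 0.5;-0.52 0 -0.6 0 0.5;-0.52 0 0 0 0.5;-0.52 0 0.4 0 0.5;-0.52 0 0.8 0 0.5;-0.52 0 1.1 0 0.5;-0.52 0 1.1 0 0.5;-0.52 0 1.1 0 0.5' 30; python3 -m creep '0 0 0 0 0;0 0 0 0 0;0 0 0 0 0;0 0 0 0 0;0 0 0 0 0;0 0 0 0 0' 30
```

```text
time_s: 16.15
eef_pos: [0.5307, -0.2145, 0.0478]
tool_rot: [-0.0, 0.814, 0.581, -0.0]
force: [-0.3, -0.4, -0.7]
width: 0.501
grasp_force: 0.0
time_s: 16.75
eef_pos: [0.5309, -0.2147, 0.0482]
tool_rot: [0.0, 0.814, 0.581, 0.0]
force: [-1.2, -0.6, 6.2]
width: 0.175
grasp_force: 29.5
```

```bash
python3 -m creep '0.01 -0.19 0 0 0;0.04 -0.38 0 0 0;0.15 -0.74 0 0 0;0.33 -1.07 0 0 0;0.45 -1.22 0 0 0;0.58 -1.36 0 0 0;0.72 -1.49 0 0 0;0.87 -1.6 0 0 0;0.87 -1.6 0 0 0' 30; python3 -m creep '0.17 -0.09 0 0 0;0.34 -0.17 0 0 0;0.52 -0.23 0 0 0;0.7 -0.27 0 0 0;0.88 -0.295 0 0 0;1.03 -0.3 0 0 0;1.05 -0.3 0 0 0;1.05 -0.3 0 0 0' 30; python3 - <<'E'
from h import *
s=arm.sense();cen=np.array([.5023,-.1136]);y=np.array([.3268,.9451]);x=np.array([y[1],-y[0]])
d=s['eef_pos'][:2]-cen;p=np.array([x@d,y@d]);e=p-[.06,-.03];print(p,np.arctan2(-e[0],-e[1]),np.hypot(*e))
E
```

```text
time_s: 17.65
eef_pos: [0.4942, -0.174, 0.0481]
tool_rot: [0.001, 0.814, 0.581, 0.0]
force: [3.3, 0.3, 3.9]
width: 0.175
grasp_force: 29.9
time_s: 18.45
eef_pos: [0.496, -0.142, 0.0481]
tool_rot: [0.001, 0.814, 0.581, -0.0]
force: [1.9, -5.1, 3.7]
width: 0.174
grasp_force: 30.0
[ 0.0033 -0.0289] 1.5900400393292642 0.05672788581376313
```

```bash
python3 -m creep '-0.01 0 0 0 0;-0.01 0 0 0 0.5;-0.01 0 0 0 0.5;-0.01 0 0 0 0.5;-0.01 0 -1 0 0.5;-0.01 0 -2.4 0 0.5;-0.01 0 -4 0 0.5;-1.3 0 -5 0 0.5;-2 0 -5 0 0.5;-2 0 -5 0 0.5'; python3 -m creep '0 0 0 0 0.5;0 0 0 0 0.5;0 0 0 0 0.5'; python3 - <<'E'
from h import *
im,c,s=shot('wrist');cv2.imwrite('pics/w11.png',im)
cen=np.array([.5023,-.1136]);y=np.array([.3268,.9451]);x=np.array([y[1],-y[0]]);M=lambda p:np.array([x@(p[:2]-cen),y@(p[:2]-cen)])
W=lambda a,b,z:np.r_[cen+x*a+y*b,z]
r=max(blobs(im,(0,130,60),(8,255,255),30),key=lambda b:b[1][4]);print('cap',r[0],M(plane(c,r[0],.1155)))
h=cv2.cvtColor(im,cv2.COLOR_BGR2HSV);print('brass',[(ce,st[:4],M(plane(c,ce,.067))) for ce,st in blobs(im,(10,110,60),(28,255,255),60)])
t=proj(c,W(.003,-.03,.111)).astype(int);print('expected post top',t,im[t[1]-12:t[1]+13:4,t[0]-16:t[0]+17:4].max(2))
print(s['eef_pos'],s['force'],s['time_s'])
E
```

```text
time_s: 19.45
eef_pos: [0.4755, -0.2001, 0.1984]
tool_rot: [0.001, 0.815, 0.58, -0.0]
force: [0.8, -0.6, 0.0]
width: 0.499
grasp_force: 0.0
time_s: 19.75
eef_pos: [0.4761, -0.1975, 0.1973]
tool_rot: [-0.0, 0.814, 0.581, -0.0]
force: [-1.3, -0.3, 0.8]
width: 0.503
grasp_force: 0.0
cap [252.9  30.2] [0.0003 0.0446]
brass [(array([252.8,   3.8]), array([244,   0,  19,  10], dtype=int32), array([-0.0001,  0.0764])), (array([253.7,  45.9]), array([240,  29,  28,  28], dtype=int32), array([0.0009, 0.0398])), (array([288.7, 117.2]), array([246, 105,  74,  25], dtype=int32), array([ 0.0394, -0.0302])), (array([454. , 134.6]), array([434, 126,  43,  24], dtype=int32), array([ 0.2251, -0.0485]))]
expected post top [255 121] [[129 123 124 121 119 114  99 117 116]
 [129 124 121 101  49  90 122 121 121]
 [129 122 114  16  19  16 105 116 116]
 [128 122 101  16  16  16  63 117 115]
 [128 122  84  15  14  14  51 107 103]
 [127 122  89  24  14  15  58  64  63]
 [126 122 116  68  59  61  62  77  64]]
[ 0.4761 -0.1975  0.1973] [-1.2753 -0.2899  0.8206] 19.75
```

The drift cap is on the hole axis, the latch arm lies along −x, and the post is at its end position. Handing in.

```bash
python3 -c "
from cell import arm
print(arm.job_done())"
```

```text
the job is handed in; nothing more can be done
None
```

Handed in at about 20 s of the 59 s: by my last measurements the drift stands fully home and released with the plate in line, and the latch arm is over the plate (about 1.57 rad); the hand-in call returned no verdict.

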